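# Tare the dial scale and make up a tote of grape baskets

### The arm

A 7-joint arm with a two-finger parallel gripper is mounted at the origin on the work surface. World frame = base frame: x ahead of the robot, y to its left, z up, the work surface at z = 0. Lengths are in m, angles in rad, forces in N, time in s.
With the tool pointing down it reaches from about 0.425 to 0.875 m from the base axis. Payload 4.7 kg.
Tool frame: the origin (TCP) lies at the very end of the fingers, on their centre line; the grasp point (between the pads) lies 19 mm behind it; z points along the fingers, y is the line along which they close (so a half turn about z gives the same grasp; the last joint's range is limited). The gripper opens to 87 mm and grips with 3 to 60 N. Pads are 19 mm wide; open, the fingers measure 117 mm over their backs; the gripper's body (75 mm by 190 mm) begins 51 mm behind the grasp point.
Start: joints at [1.203, 0.321, -0.07, 1.45, 0.023, 1.371, -0.057], TCP at [0.242, -0.603, 0.223] pointing down, gripper open.
Joint ranges: [-2.86, 2.86], [-0.3, 2.09], [-1.38, 1.24], [0.06, 2.45], [-1.56, 4.7], [0.09, 2.05], [-2.69, 2.69]. Speed limits (rad/s): [2.57, 2.57, 3.14, 3.14, 3.14, 3.14, 3.14].

### API

Orientations are given as a rotation vector (axis times angle).
In Python, from bench import ctrl gives the robot as it stands.
- The arm moves only by the shell command python3 -m jog 'ROWS' [FORCE]. ROWS is JSON, a list that holds one entry, the list of rows, each a list of 7 numbers: the shift along the tool's x, y, z in mm, then the turn, a rotation vector about the tool's x, y, z in degrees, then the finger opening in mm, from 0 to 87. A call has 1 to 10 rows; each row is the pose to reach, as a shift and turn from the pose commanded when the call began, along the tool's axes at that moment; what a row does not reach only later rows make up. A row lasts 1/10 s, in which the tool goes at most 50 mm and 8.59 degrees, less where a joint would pass 70% of its speed; a pose out of reach is approached as far as the arm can. A call with a gripper value outside its range is refused whole. The fingers move at their own pace and stop on an object; FORCE is the grip in N (left out, the last holds). Time passes only in rows, so rows that repeat a pose let the fingers close. It gives the time, the measured TCP pose, the force, the opening and the grip force at its end, in the units of the state.
- ctrl.get_state(): the state, without advancing time (a new reading comes with each control period).
- ctrl.get_image(name): name is "scene" or "top" or "wrist"; returns a dict with "image" (480x640x3 uint8, red, green, blue), "depth" (480x640 float32, m along the optical axis (not along the pixel's ray), 0 where there is no reading), "fov_y" (degrees; the focal length in pixels is half the picture's height over the tangent of half this angle, whatever the lens; pixels are square), "cx", "cy" (the principal point, pixels), "k1" (the pictures are not rectified: a ray, as slopes to the right and down, at radius r is drawn at 1 + k1 r^2 times it, then the intrinsics apply), "rvec" (rotation vector, rad) and "tvec" (3), from world to camera coordinates, as OpenCV has them. Camera axes: x right, y down, z forward; pixel columns grow to the right and rows downward; lengths in m; the calibration is good to about 2 mm. A picture is of the moment at which its call begins.
- ctrl.close_job(): hands the job in; it is judged then, once.
The state is a dict: "time": time; "joint_positions": joint angles; "qd": joint speeds; "joint_torque": joint torques, N m; "position": TCP position; "tool_rot": TCP orientation; "ft_force": force on the tool from outside, world axes, zero at the start; "torque": the same for the moment, N m; "grip_width": opening from 0.0 (shut) to 1.0 (fully open); "grip_force": force on a finger pad.
Only numpy, scipy, OpenCV 4.12 (cv2) and the standard library are available. Lean on these libraries where they do the work, as an engineer would, in place of code of your own. Each camera call takes 0.05 s, during which the arm holds its last target. There are 200 camera calls.

### The job

Weigh up a customer's order. First take the red snips off the scale and lay them lengthwise on the green mat; set the empty wooden tote down centred on the scale's platform, and then, with the tote still empty, roll the zero wheel with a fingertip, on the bit of rim that pokes out of the front of the scale's head, until the dial's green zero mark stands under the tip of the red needle, and let go of it. Then stand every basket of grapes there is upright on the floor of the tote, leaving the dial as you set it and the tub, tape stand and mug where they are.

Things in the scene. Friction and masses are not known exactly. Their poses are not given: they have to be found in the camera images.
- scale: White and grey dial bench scale, fixed, 355 mm along y, front to its own -x (the robot). Origin: on the bench, z up. Steel platform 200 x 200 mm, top 60 mm high, centred at x 0, y +77.5 mm. White head: y -177.5 to -47.5, x -85 to +115 mm, 46 mm high, window in its top over the dial; a slot in its front face lets the zero wheel's rim out.
- wheel_rim (a point): Foremost point of the zero wheel's exposed rim, mid-thickness, 29 mm above the bench; fixed to the scale, axes as the scale's, does not turn with the wheel. The rim is knurled, black, 14 mm thick (22 to 36 mm above the bench); a piece about 60 mm wide shows, standing 8 mm out of the head's front face. Press a fingertip (about 5 N) on it towards the scale's +x and draw it sideways (along y).
- dial (a joint): Turn of the dial disc, which is the zero wheel: lies flat, radius 60 mm, axis upright, 60 mm behind point wheel_rim. Rad, clockwise from above positive, range -1.5 to 1.6. As it grows the exposed rim moves to the scale's +y (towards the platform side), 60 mm per rad. Turned by friction, 1 N along the rim is enough; stays where left. At 0 the zero mark points to the scale's +x.
- needle (a joint): Turn of the red needle, rad, on the same axis and in the same sense as the dial: 0 with the platform empty, 1 rad per kg on the platform; the needle points along the scale's +x at 0. The zero mark is under the needle when joint dial equals this value.
- dial_zero (a point): The green zero mark on the white dial face, a bar 18 x 9 mm; this point is 45 mm from the dial's axis.
- needle_tip (a point): Tip of the red needle over the dial, 45 mm from the same axis.
- platform_top (a point): Centre of the top of the steel platform (200 x 200 mm), axes as the scale's. The platform sits on a spring and sinks 2.65 mm per kg.
- tote: Open wooden tote, empty, 0.6 kg, 266 mm (x) by 196 mm (y), floor 8 mm thick, walls 8 mm thick, 50 mm high. A centre panel 10 mm thick in the plane x = 0 makes two bays, each 120 mm (x) by 180 mm (y) inside: room for two baskets side by side along y, their x along the tote's x. Origin: centre of underside, z up.
- tote_grip (a point): Middle of the tote's hand bar, the top of its centre panel, 117 mm above the underside. The bar is 10 mm thick (tote's x), 180 mm long (y), 24 mm high, with a hand hole 108 mm wide and 57 mm high below it. Grip it here across the 10 mm, fingers closing along the tote's x.
- basket1: Rigid wooden basket heaped with golden grapes, may be absent; 100 mm (x) by 72 mm (y), fruit to 58 mm high, 0.35 to 0.7 kg. Arch handle across its middle in the plane x = 0: two posts at y = +-33 mm, level top bar 8 mm thick (x), 72 mm long (y), 94 to 116 mm above the underside: grip the bar across its 8 mm, fingers closing along x. Origin: centre of underside, z up.
- basket2: Rigid wooden basket heaped with green grapes, may be absent; 100 mm (x) by 72 mm (y), fruit to 58 mm high, 0.35 to 0.7 kg. Arch handle across its middle in the plane x = 0: two posts at y = +-33 mm, level top bar 8 mm thick (x), 72 mm long (y), 94 to 116 mm above the underside: grip the bar across its 8 mm, fingers closing along x. Origin: centre of underside, z up.
- basket3: Rigid wooden basket heaped with dark purple grapes, may be absent; 100 mm (x) by 72 mm (y), fruit to 58 mm high, 0.35 to 0.7 kg. Arch handle across its middle in the plane x = 0: two posts at y = +-33 mm, level top bar 8 mm thick (x), 72 mm long (y), 94 to 116 mm above the underside: grip the bar across its 8 mm, fingers closing along x. Origin: centre of underside, z up.
- basket4: Rigid wooden basket heaped with reddish grapes, may be absent; 100 mm (x) by 72 mm (y), fruit to 58 mm high, 0.35 to 0.7 kg. Arch handle across its middle in the plane x = 0: two posts at y = +-33 mm, level top bar 8 mm thick (x), 72 mm long (y), 94 to 116 mm above the underside: grip the bar across its 8 mm, fingers closing along x. Origin: centre of underside, z up.
- snips: Closed grape snips with red handles lying flat, rigid, 0.14 kg, about 182 mm along x (steel blades to +x), 44 mm along y, 14 mm high. The middle is a flat-sided block 50 mm (x) by 26 mm (y): grip it across the 26 mm, fingers closing along y. They start on the scale's platform. Origin: centre of that block's underside.
- mat: Green tool mat with a white border, fixed on the bench, 210 mm along its x, 80 mm along its y, 3 mm thick. Origin: centre of its underside.
- tub: Clear round tub with trimmings, 116 mm across, 75 mm high. Leave it alone.
- tape_stand: Blue tape dispenser stand, 160 x 55 mm, 105 mm high. Leave it alone.
- mug: Blue mug, 76 mm across, 90 mm high. Leave it alone.
Not all that is in view belongs to the job. Leave any orange look-alike of the basket2 alone.

How it is judged:
On the way, in this order (a step that is already met when the one before it is completed fails the run):
1. the snips lie released on the green mat, lengthwise (x of snips in the frame of mat between -0.05 and 0.05 m and y of snips in the frame of mat between -0.03 and 0.03 m and height (world z) of snips below 0.02 m and angle between the x axis of snips and the x axis of mat, either way round below 0.4 rad and contact force between the fingers and snips below 0.3 N and linear speed of snips below 0.02 m/s), for 0.2 s.
2. the empty tote stands centred and released on the scale's platform (x of tote in the frame of platform_top between -0.035 and 0.035 m and y of tote in the frame of platform_top between -0.035 and 0.035 m and z of tote in the frame of platform_top between -0.008 and 0.008 m and angle between tote's own z axis and vertical below 0.08 rad and contact force between the fingers and tote below 0.3 N and linear speed of tote below 0.02 m/s), for 0.3 s.
3. with the tote on the platform and no basket in it, the dial's zero mark stands under the needle's tip and the wheel is let go (x of tote in the frame of platform_top between -0.035 and 0.035 m and y of tote in the frame of platform_top between -0.035 and 0.035 m and z of tote in the frame of platform_top between -0.008 and 0.008 m and angle between tote's own z axis and vertical below 0.08 rad and horizontal distance between needle_tip and dial_zero below 0.005 m and velocity of joint dial between -0.05 and 0.05 rad/s and contact force between the fingers and anything else below 0.3 N and horizontal distance between each of basket1, basket2, basket3, basket4 and tote above 0.15 m), for 0.5 s.
At the end, for the whole second after the job is handed in: Snips lengthwise on the mat (within 50 x 30 mm, 0.4 rad). Tote level on the platform, within 35 mm of its centre each way. Dial still at the tare, 0.45 to 0.75 rad. Every basket present on the tote's floor, inside its walls, upright within 0.2 rad. All released and at rest (all of step 1 and all of step 2 and value of joint dial between 0.45 and 0.75 rad and x of basket1 in the frame of tote between -0.126 and 0.126 m and y of basket1 in the frame of tote between -0.092 and 0.092 m and z of each of basket1, basket2, basket3, basket4 in the frame of tote below 0.02 m and angle between each of basket1, basket2, basket3, basket4's own z axis and vertical below 0.2 rad and contact force between the fingers and basket1 below 0.3 N and linear speed of each of basket1, basket2, basket3, basket4 below 0.02 m/s and x of basket2 in the frame of tote between -0.126 and 0.126 m and y of basket2 in the frame of tote between -0.092 and 0.092 m and contact force between the fingers and basket2 below 0.3 N and x of basket3 in the frame of tote between -0.126 and 0.126 m and y of basket3 in the frame of tote between -0.092 and 0.092 m and contact force between the fingers and basket3 below 0.3 N and x of basket4 in the frame of tote between -0.126 and 0.126 m and y of basket4 in the frame of tote between -0.092 and 0.092 m and contact force between the fingers and basket4 below 0.3 N); the robot touches nothing.
It fails at once if the tub, the tape stand or the mug is pushed away or knocked over (distance of any of tub, tape_stand, mug from where it was at the start of the episode above 0.04 m or angle between any of tub, tape_stand, mug's own z axis and vertical above 0.4 rad).
Of basket1, basket2, basket3, basket4 only 3 to 4 are there at a start; the rules pass over those that are not, and their reading is None.
At some moment in a run one of basket1, basket2, basket3, basket4 may be knocked a few centimetres aside while the robot is not near it.
Once in a run the grip may slacken for a moment while it holds something.
It also fails if it takes over 200 s, if anything falls off the work surface, if the arm or the gripper's body presses on something with over 40 N, if the wrist force passes 120 N, or if a joint passes its speed limit or range.

## Working session

There is one attempt and no reset: what is moved stays moved. The work goes in short steps, Python scripts to look and compute and a shell command to move; the robot and the scene stay as the last step left them, time stands still between calls to the robot, and variables do not carry over. Pictures are saved under pics/ and viewed, at most 14 in all, crops included, and the job is handed in when it is done.

```bash
ls; mkdir -p pics; cat > h.py <<'E'
import numpy as np, cv2
from bench import ctrl
from scipy.spatial.transform import Rotation as R
def grab(name, fn=None):
    d=ctrl.get_image(name)
    if fn: cv2.imwrite('pics/'+fn, cv2.cvtColor(d['image'],cv2.COLOR_RGB2BGR))
    return d
def K(d):
    f=240/np.tan(np.radians(d['fov_y'])/2)
    return f
def slopes(d,uv):
    uv=np.atleast_2d(np.array(uv,float)); f=K(d)
    p=(uv-[d['cx'],d['cy']])/f; q=p.copy()
    for _ in range(20): q=p/(1+d['k1']*(q**2).sum(1,keepdims=True))
    return q
def cam(d):
    Rm=R.from_rotvec(np.ravel(d['rvec'])).as_matrix(); return Rm,np.ravel(d['tvec'])
def onplane(d,uv,z):
    q=slopes(d,uv); Rm,t=cam(d); c=-Rm.T@t
    w=np.c_[q,np.ones(len(q))]@Rm
    return c+w*((z-c[2])/w[:,2:3])
def cloud(d):
    v,u=np.mgrid[0:480,0:640]; q=slopes(d,np.c_[u.ravel(),v.ravel()]); Rm,t=cam(d)
    P=np.c_[q,np.ones(len(q))]*d['depth'].reshape(-1,1)
    return ((P-t)@Rm).reshape(480,640,3)
def toolshift(target,cur=None):
    s=ctrl.get_state(); Rt=R.from_rotvec(np.ravel(s['tool_rot']))
    return Rt.inv().apply(np.array(target)-s['position'])*1000
E
python3 - <<'E'
from h import *
s=ctrl.get_state();print(s)
for n in ['top','scene']:
    d=grab(n,n+'1.png');print(n,{k:d[k] for k in d if k not in('image','depth')}, -cam(d)[0].T@cam(d)[1])
E
```

```text
pics
{'time': 0.0, 'joint_positions': array([ 1.20310985,  0.3218252 , -0.07005273,  1.45169805,  0.02263879,
        1.37076045, -0.05687957]), 'qd': array([ 0.00098759,  0.00041547, -0.000877  , -0.00112261, -0.00021807,
       -0.0013427 ,  0.00099544]), 'joint_torque': array([ 1.45265824e-05, -4.91295648e+01, -4.04059617e-01, -3.12526917e+01,
       -6.40310207e-02,  4.35569545e-02,  1.50228575e-04]), 'position': array([ 0.24189331, -0.60272012,  0.22144826]), 'tool_rot': array([-3.08271338e+00, -5.95769056e-01,  7.90298063e-04]), 'ft_force': array([-0.13298988,  0.09024943,  0.07860209]), 'torque': array([-0.01566673, -0.00687325, -0.08322918]), 'grip_force': 0.0, 'grip_width': 0.9970102566889546}
top {'fov_y': 47.307068682780255, 'cx': 317.99548292058904, 'cy': 226.4904656456202, 'k1': 0.02644131489584793, 'rvec': array([ 2.12500493, -2.13652189,  0.16670486]), 'tvec': array([0.02377013, 0.48868896, 1.43014102])} [0.24645132 0.0080226  1.4912688 ]
scene {'fov_y': 42.08790041700073, 'cx': 321.4141250553317, 'cy': 248.02647605002642, 'k1': -0.05807834797302806, 'rvec': array([ 1.55931751,  2.06252132, -0.78099175]), 'tvec': array([ 0.11372457, -0.28769217,  1.93152635])} [1.47982799 0.28643509 1.24681923]
```

```bash
ls pics
```

```text
scene1.png
top1.png
```

View pics/top1.png

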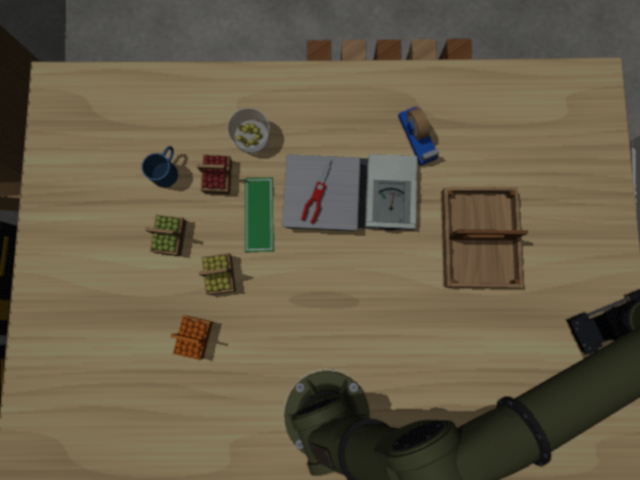

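View pics/scene1.png

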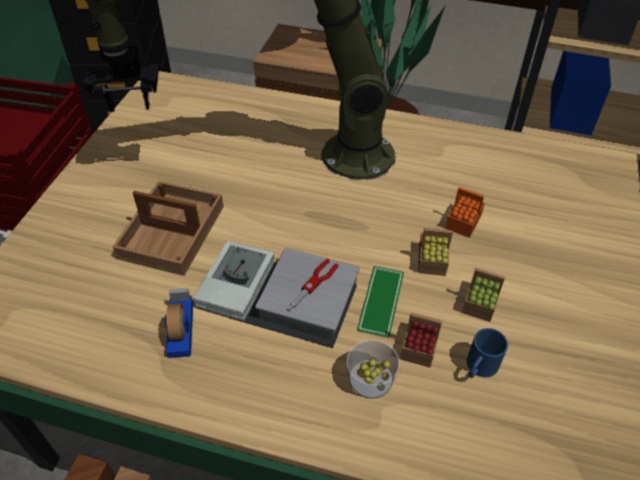

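The top view shows the snips at (318,192), the scale platform at (322,192) with its head at (392,192), the tote at (483,238) and the mat at (259,214). The baskets are red (215,173), green (168,235) and golden (217,273). No purple basket is present. The orange look-alike is at (192,337) and stays put. The tub is at (249,131), the mug at (160,168) and the tape stand at (419,135). The scene view agrees.

```bash
cat > m.py <<'E'
from h import *
d=grab('top'); C=cloud(d); hsv=cv2.cvtColor(d['image'],cv2.COLOR_RGB2HSV); np.save('C.npy',C)
def blob(m,box):
    mm=np.zeros(m.shape,np.uint8); x0,y0,x1,y1=box; mm[y0:y1,x0:x1]=m[y0:y1,x0:x1]*1; return mm
def rect(name,mm,z):
    v,u=np.nonzero(mm); P=onplane(d,np.c_[u,v],z)[:,:2]
    r=cv2.minAreaRect((P*1000).astype(np.float32)); print(name,len(u),'ctr',np.round(r[0],1),'size',np.round(r[1],1),'ang',round(r[2],1),'medz',np.round(np.median(C[v,u,2]),4)); return P
H,S,V=[hsv[...,i].astype(int) for i in range(3)]
Z=C[...,2]
rect('mat',blob((H>50)&(H<85)&(S>120),(235,170,285,260)),.003)
rect('snipred',blob(((H<8)|(H>172))&(S>150),(285,155,345,230)),.067)
rect('platform',blob((Z>.052),(283,150,361,235)),.06)
rect('head',blob((Z>.036)&(S<40)&(V>120),(363,150,420,235)),.046)
rect('tote',blob((Z>.04)&(Z<.07),(435,180,530,295)),.05)
rect('bar',blob((Z>.1)&(Z<.13),(435,180,535,295)),.117)
for n,b in dict(red=(185,145,240,200),green=(140,205,215,262),gold=(190,245,245,300),orange=(165,310,235,365)).items():
    rect(n+' bar',blob((Z>.1)&(Z<.13),b),.116); rect(n+' body',blob((Z>.03)&(Z<.08),b),.05)
im=cv2.cvtColor(d['image'],cv2.COLOR_RGB2BGR)
a=cv2.resize(im[150:236,280:424],None,fx=5,fy=5,interpolation=cv2.INTER_CUBIC)
cv2.imwrite('pics/crop1.png',a)
E
python3 m.py
```

```text
mat 1349 ctr [531.5 185.7] size [186.6  55.9] ang 1.8 medz 0.0029
snipred 245 ctr [551.   30.8] size [ 38.7 106.8] ang 71.0 medz 0.0722
platform 5446 ctr [572.9  12.8] size [202.5 217.9] ang 87.9 medz 0.0598
head 1524 ctr [ 587.1 -176.9] size [125.5 197.1] ang 87.2 medz 0.0455
tote 1489 ctr [ 459.1 -413.3] size [197.1 265.9] ang 89.1 medz 0.0487
bar 315 ctr [ 458.  -413.5] size [185.8  12.8] ang 89.7 medz 0.1256
red bar 122 ctr [635.7 299.9] size [73.7 11.9] ang 86.4 medz 0.1142
red body 936 ctr [651.  291.2] size [ 97.2 137.9] ang 83.8 medz 0.0565
green bar 110 ctr [468.3 424.1] size [74.5  9.9] ang 83.2 medz 0.1145
green body 1083 ctr [459.9 376.3] size [181.4 105.5] ang 79.0 medz 0.0562
gold bar 107 ctr [363.9 286.4] size [ 9.3 72.9] ang 7.8 medz 0.1147
gold body 998 ctr [363.9 288.3] size [100.9  77.8] ang 7.9 medz 0.057
orange bar 111 ctr [200.5 349.5] size [73.4  9.1] ang 77.0 medz 0.1155
orange body 1068 ctr [200.1 350.6] size [ 79.6 100.7] ang 76.1 medz 0.0572
```

View pics/crop1.png

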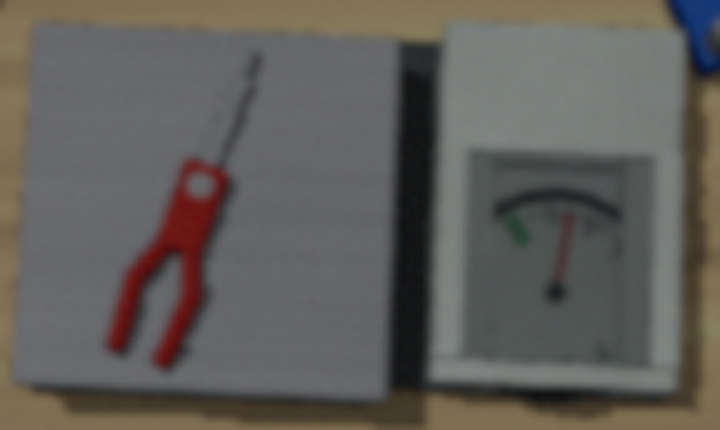

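Crop: the snips' block is centred at about crop (195,205), which is pixel (319,191). The blades point up-right, giving a yaw of about -21°. The green mark is at crop (515,229) and the needle tip at (570,215). The mark therefore sits on the +y side, so the wheel has to be drawn towards +y.

```bash
cat >> h.py <<'E'
def yang(Rt=None):
    Rt=Rt or R.from_rotvec(np.ravel(ctrl.get_state()['tool_rot'])); y=Rt.as_matrix()[:,1]; return np.degrees(np.arctan2(y[1],y[0]))
def plan(*targets):
    """targets: (x,y,z,yangle deg) world; prints cumulative shift/turn in current tool axes (tool ends pointing straight down)"""
    s=ctrl.get_state(); R0=R.from_rotvec(np.ravel(s['tool_rot']))
    for x,y,z,a in targets:
        a=np.radians(a); Y=np.array([np.cos(a),np.sin(a),0]); Zt=np.array([0,0,-1.]); 
        Rt=R.from_matrix(np.c_[np.cross(Y,Zt),Y,Zt])
        print(np.round(R0.inv().apply(np.array([x,y,z])-s['position'])*1000,1), np.round(np.degrees((R0.inv()*Rt).as_rotvec()),1))
E
python3 - <<'E'
from h import *
d=grab('top'); p=onplane(d,[[319,191]],.074); print(p)
print(onplane(d,[[280+570/5,150+215/5],[280+515/5,150+229/5],[280+555/5,150+291/5]],.04))
plan((p[0,0],p[0,1],.2,-110.5))
E
```

```text
[[0.5786022  0.01772617 0.074     ]]
[[ 0.57957234 -0.18508875  0.04      ]
 [ 0.57202943 -0.15517905  0.04      ]
 [ 0.53767702 -0.17588586  0.04      ]]
[ 543.6 -450.5   22.4] [-0.1  0.  42.4]
```

```bash
python3 -m jog '[[[40,-33,0,0,0,5,70],[80,-66,0,0,0,10,70],[120,-100,0,0,0,15,70],[160,-132,5,0,0,20,70],[200,-165,10,0,0,25,70],[235,-195,10,0,0,30,70],[270,-225,10,0,0,34,70],[305,-253,10,0,0,38,70],[340,-282,10,0,0,42.4,70],[340,-282,10,0,0,42.4,70]]]' && python3 - <<'E'
from h import *
plan((.5786,.0177,.2,-110.5))
E
```

```text
time: 1.2
position: [0.4559, -0.2074, 0.2129]
tool_rot: [-3.091, 0.544, -0.002]
ft_force: [0.9, -0.2, 0.4]
grip_width: 0.806
grip_force: 0.0
[  38.5 -253.4   13.7] [-0.2 -0.1  0.6]
```

```bash
python3 -m jog '[[[6,-40,3,0,0,0.6,60],[12,-80,6,0,0,0.6,60],[19,-125,8,0,0,0.6,60],[25,-165,10,0,0,0.6,60],[32,-210,12,0,0,0.6,60],[38.5,-253,13.5,0,0,0.6,60],[38.5,-253,13.5,0,0,0.6,60],[38.5,-253,13.5,0,0,0.6,60]]]' && python3 - <<'E'
from h import *
d=grab('wrist','w1.png'); hsv=cv2.cvtColor(d['image'],cv2.COLOR_RGB2HSV); H,S,V=[hsv[...,i].astype(int) for i in range(3)]
m=(((H<8)|(H>172))&(S>140)); v,u=np.nonzero(m); print(len(u))
P=onplane(d,np.c_[u,v],.072)[:,:2]*1000; r=cv2.minAreaRect(P.astype(np.float32)); print(r, -cam(d)[0].T@cam(d)[1], ctrl.get_state()['position'])
# width profile along long axis
a=np.radians(-20.5); X=np.array([np.cos(a),np.sin(a)]); Y=np.array([-X[1],X[0]]); c=P.mean(0)
for it in range(1):
    s=(P-c)@X; t=(P-c)@Y
    for lo in np.arange(s.min(),s.max(),6):
        k=(s>=lo)&(s<lo+6); print(round(lo),k.sum(),t[k].min().round(1),t[k].max().round(1),np.round(c+X*(lo+3)+Y*(t[k].min()+t[k].max())/2,1))
E
```

```text
time: 2.0
position: [0.5773, 0.0094, 0.1985]
tool_rot: [3.089, -0.572, -0.002]
ft_force: [0.5, -1.1, 0.3]
grip_width: 0.689
grip_force: 0.0
3481
((605.59619140625, 135.776123046875), (280.2759094238281, 83.29634094238281), 69.04730224609375) [ 0.63960362 -0.01485444  0.3596962 ] [0.57708588 0.00765672 0.19857511]
-42 185 -71.6 -31.2 [526.7  38.3]
-36 188 -71.6 186.7 [570.5 138.3]
-30 236 -72.4 186.8 [576.  135.8]
-24 244 -71.6 186.8 [581.8 134.1]
-18 227 -69.2 187.0 [587.8 133.2]
-12 312 -66.7 207.7 [597.5 142. ]
-6 356 -64.4 206.5 [603.3 140.4]
0 334 -63.6 205.0 [608.8 138. ]
6 354 -63.7 203.2 [614.1 135. ]
12 308 -62.9 202.2 [619.7 132.8]
18 228 -63.0 200.9 [625.1 130. ]
24 132 -63.0 199.5 [630.5 127.3]
30 163 -63.0 -38.9 [594.3  13.5]
36 214 -63.1 -39.0 [599.9  11.3]
```

View pics/w1.png

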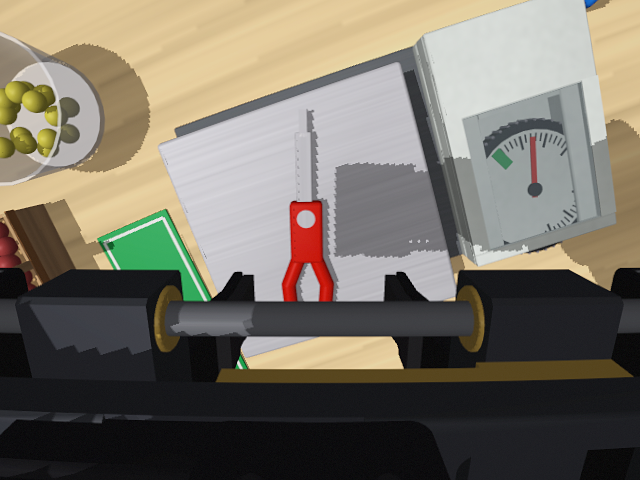

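The wrist view shows the block spanning (290..322, 202..262) with its centre at (306,231). The blade tip is at (309,113).

```bash
python3 - <<'E'
from h import *
d=grab('wrist'); p=onplane(d,[[306,231],[290,231],[322,231],[306,202],[306,262]],.074); q=onplane(d,[[305.5,219],[308,113]],.07)
print(p,np.linalg.norm(p[1]-p[2]),np.linalg.norm(p[3]-p[4]), np.degrees(np.arctan2(*(q[1]-q[0])[[1,0]])))
x,y=p[0,:2]; plan((x,y,.1,-110.5),(x,y,.063,-110.5))
E
```

```text
[[0.58014103 0.01667765 0.074     ]
 [0.58465616 0.02834326 0.074     ]
 [0.57562869 0.00501568 0.074     ]
 [0.60137418 0.00826499 0.074     ]
 [0.55650543 0.02605001 0.074     ]] 0.025013415577972466 0.0482650063837641 -22.92745820509705
[ -0.6 -10.5  98.7] [ 0.1  0.  -0.7]
[ -0.6 -10.5 135.7] [ 0.1  0.  -0.7]
```

```bash
python3 -m jog '[[[0,-10,30,0,0,0,60],[0,-10,60,0,0,0,60],[0,-10,90,0,0,0,60],[0,-10.5,110,0,0,0,60],[0,-10.5,125,0,0,0,60],[0,-10.5,135,0,0,0,60],[0,-10.5,135,0,0,0,60],[0,-10.5,135,0,0,0,60]]]' && python3 -m jog '[[[0,0,0,0,0,0,15],[0,0,0,0,0,0,15],[0,0,0,0,0,0,15],[0,0,0,0,0,0,15],[0,0,0,0,0,0,15],[0,0,0,0,0,0,15]]]' 30 && python3 -m jog '[[[0,0,-20,0,0,0,15],[0,0,-45,0,0,0,15],[0,0,-70,0,0,0,15],[0,0,-90,0,0,0,15],[0,0,-90,0,0,0,15]]]' && python3 - <<'E'
from h import *
d=grab('top','t2.png'); 
hsv=cv2.cvtColor(d['image'],cv2.COLOR_RGB2HSV); H,S,V=[hsv[...,i].astype(int) for i in range(3)]
m=(H>50)&(H<85)&(S>100); m[:,:235]=0; m[:,285:]=0; m[:160]=0; m[265:]=0
v,u=np.nonzero(m); print(np.array(cv2.minAreaRect((onplane(d,np.c_[u,v],.003)[:,:2]*1000).astype(np.float32))[0]))
plan((.5315,.1857,.15,-88.2))
E
```

```text
time: 2.9
position: [0.5818, 0.018, 0.0648]
tool_rot: [-3.088, 0.577, -0.002]
ft_force: [0.3, 0.0, 0.7]
grip_width: 0.69
grip_force: 0.0
time: 3.5
position: [0.5812, 0.0184, 0.0641]
tool_rot: [-3.088, 0.576, -0.0]
ft_force: [1.2, -0.2, -0.5]
grip_width: 0.291
grip_force: 30.0
time: 4.0
position: [0.5831, 0.0187, 0.1568]
tool_rot: [-3.088, 0.576, -0.008]
ft_force: [0.6, -0.1, -1.6]
grip_width: 0.293
grip_force: 30.0
[535.09375    186.71551514]
[-107.3 -137.9    4.7] [ -0.   -0.1 -22.9]
```

```bash
python3 -m jog '[[[-22,-28,0,0,0,-5,15],[-44,-56,0,0,0,-10,15],[-66,-84,0,0,0,-15,15],[-88,-112,0,0,0,-19,15],[-107,-138,0,0,0,-23,15],[-107,-138,20,0,0,-23,15],[-107,-138,50,0,0,-23,15],[-107,-138,80,0,0,-23,15],[-107,-138,110,0,0,-23,15],[-107,-138,130,0,0,-23,15]]]' 30 && python3 - <<'E'
from h import *
plan((.532,.186,.008,-88.2))
E
```

```text
time: 5.05
position: [0.5283, 0.1846, 0.0198]
tool_rot: [3.14, 0.052, -0.009]
ft_force: [0.2, -0.1, -0.5]
grip_width: 0.296
grip_force: 30.0
[ 3.8 -1.3 11.8] [0.1 0.3 0.1]
```

```bash
python3 -m jog '[[[3,-1,5,0,0,0,15],[3,-1,10,0,0,0,15],[3,-1,12,0,0,0,15],[3,-1,12,0,0,0,15],[3,-1,12,0,0,0,15]]]' 30 && python3 -m jog '[[[0,0,0,0,0,0,60],[0,0,0,0,0,0,60],[0,0,0,0,0,0,60],[0,0,-20,0,0,0,60],[0,0,-60,0,0,0,60],[0,0,-110,0,0,0,60],[0,0,-160,0,0,0,60],[0,0,-200,0,0,0,60],[0,0,-200,0,0,0,60]]]' && python3 - <<'E'
from h import *
plan((.457,-.411,.24,0))
E
```

```text
time: 5.55
position: [0.5347, 0.1869, 0.0129]
tool_rot: [-3.141, -0.051, -0.002]
ft_force: [-0.1, -0.6, -1.4]
grip_width: 0.297
grip_force: 30.0
time: 6.45
position: [0.5374, 0.1886, 0.2189]
tool_rot: [-3.139, -0.052, -0.018]
ft_force: [0.6, 0.2, -0.3]
grip_width: 0.687
grip_force: 0.0
[-99.8 596.6 -23.5] [  0.4  -0.6 -88.1]
```

```bash
python3 -m jog '[[[-8,46,0,0,0,-7,60],[-16,92,0,0,0,-14,60],[-24,138,-5,0,0,-21,60],[-32,184,-10,0,0,-28,60],[-39,230,-15,0,0,-35,60],[-47,276,-20,0,0,-42,60],[-55,322,-23,0,0,-49,60],[-62,368,-23,0,0,-56,60],[-70,414,-23,0,0,-63,60],[-70,414,-23,0,0,-63,60]]]' && python3 - <<'E'
from h import *
plan((.457,-.411,.24,0))
d=grab('top','t3.png')
hsv=cv2.cvtColor(d['image'],cv2.COLOR_RGB2HSV); H,S,V=[hsv[...,i].astype(int) for i in range(3)]
m=((H<8)|(H>172))&(S>130); m[:,:235]=0; m[:,285:]=0; m[:150]=0; m[275:]=0
v,u=np.nonzero(m); print(len(u),cv2.minAreaRect((onplane(d,np.c_[u,v],.012)[:,:2]*1000).astype(np.float32)))
E
```

```text
time: 7.45
position: [0.4744, -0.238, 0.2339]
tool_rot: [2.658, 1.672, -0.006]
ft_force: [0.3, -0.7, -1.0]
grip_width: 0.69
grip_force: 0.0
[-163.5   59.3   -5.6] [ -0.1   0.2 -25.7]
266 ((503.0639953613281, 185.8213348388672), (108.7199478149414, 38.334468841552734), 0.6540828943252563)
```

```bash
python3 -m jog '[[[-41,15,0,0,0,-7,60],[-82,30,0,0,0,-14,60],[-123,45,0,0,0,-20,60],[-163.5,59,-5,0,0,-26,60],[-163.5,59,-5,0,0,-26,60],[-163.5,59,-5,0,0,-26,60],[-163.5,59,-5,0,0,-26,60]]]' && python3 - <<'E'
from h import *
s=ctrl.get_state(); print(s['position'])
d=grab('wrist','w2.png'); C=cloud(d); m=(C[...,2]>.12)&(C[...,2]<.135)&(d['depth']>0)&(abs(C[...,0]-.457)<.06)
P=C[m]*1000; r=cv2.minAreaRect(P[:,:2].astype(np.float32)); print(m.sum(),r,np.median(P,0))
plan((r[0][0]/1000,r[0][1]/1000,.098,0))
E
```

```text
time: 8.2
position: [0.4628, -0.3999, 0.2397]
tool_rot: [-2.201, -2.24, -0.002]
ft_force: [0.2, 0.3, -0.3]
grip_width: 0.689
grip_force: 0.0
[ 0.46280581 -0.39991515  0.23974576]
2500 ((458.3475646972656, -415.6014099121094), (179.75440979003906, 10.006978988647461), 89.19136810302734) [ 458.52756569 -392.27319685  127.7110007 ]
[-15.7  -4.8 141.9] [ 0.  -0.1  1. ]
```

View pics/w2.png

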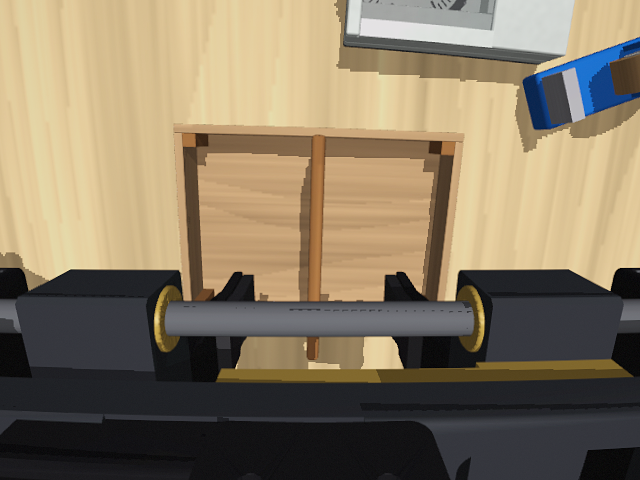

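The wrist view shows the tote with its bar at column 316, running down to (313,358). Its measured size is 180 x 10 mm, which matches. Next I descend and grip.

```bash
python3 -m jog '[[[-8,-5,30,0,0,0.5,60],[-16,-5,65,0,0,1,60],[-16,-5,100,0,0,1,60],[-16,-5,125,0,0,1,60],[-16,-5,142,0,0,1,60],[-16,-5,142,0,0,1,60],[-16,-5,142,0,0,1,60]]]' && python3 -m jog '[[[0,0,0,0,0,0,3],[0,0,0,0,0,0,3],[0,0,0,0,0,0,3],[0,0,0,0,0,0,3],[0,0,0,0,0,0,3],[0,0,0,0,0,0,3],[0,0,0,0,0,0,3]]]' 60 && python3 -m jog '[[[0,0,-10,0,0,0,3],[0,0,-30,0,0,0,3],[0,0,-55,0,0,0,3],[0,0,-80,0,0,0,3],[0,0,-105,0,0,0,3],[0,0,-115,0,0,0,3],[0,0,-115,0,0,0,3]]]' && python3 - <<'E'
from h import *
plan((.581,.013,.225,-2.4))
E
```

```text
time: 8.95
position: [0.4577, -0.4174, 0.0987]
tool_rot: [2.222, 2.221, 0.0]
ft_force: [-0.4, -0.0, 0.1]
grip_width: 0.689
grip_force: 0.0
time: 9.65
position: [0.4576, -0.4184, 0.0981]
tool_rot: [2.223, 2.218, 0.001]
ft_force: [2.3, 1.3, -2.1]
grip_width: 0.136
grip_force: 1.2
time: 10.35
position: [0.4572, -0.4188, 0.2142]
tool_rot: [2.223, 2.218, -0.0]
ft_force: [0.4, -0.0, -6.2]
grip_width: 0.112
grip_force: 60.0
[432.1 122.9 -11.4] [0.1 0.1 2.3]
```

```bash
python3 -m jog '[[[10,3,-20,0,0,0,3],[30,9,-40,0,0,0.5,3],[60,17,-46,0,0,1,3],[95,27,-46,0,0,1.5,3],[135,38,-46,0,0,2,3],[175,50,-46,0,0,2.3,3],[215,61,-46,0,0,2.3,3],[255,72,-46,0,0,2.3,3],[295,84,-46,0,0,2.3,3],[325,93,-46,0,0,2.3,3]]]' 60 && python3 - <<'E'
from h import *
plan((.581,.013,.225,-2.4))
E
```

```text
time: 11.35
position: [0.5499, -0.0898, 0.257]
tool_rot: [-2.262, -2.175, 0.001]
ft_force: [0.7, -0.4, -5.1]
grip_width: 0.11
grip_force: 60.0
[103.9  27.2  32.1] [-0.2 -0.1  0.1]
```

```bash
python3 -m jog '[[[25,7,0,0,0,0,3],[50,13,0,0,0,0,3],[75,20,5,0,0,0,3],[95,25,15,0,0,0,3],[104,27,32,0,0,0,3],[104,27,50,0,0,0,3],[104,27,62,0,0,0,3],[104,27,62,0,0,0,3],[104,27,62,0,0,0,3]]]' 60 && python3 - <<'E'
from h import *
d=grab('top','t4.png'); C=cloud(d); s=ctrl.get_state()
print(s['position'],s['grip_force'],s['grip_width'])
plan((.581,.013,.156,-2.4))
d=grab('scene','s2.png')
E
```

```text
time: 12.25
position: [0.5816, 0.0085, 0.1965]
tool_rot: [-2.268, -2.173, 0.001]
ft_force: [-0.4, 0.3, -5.5]
grip_width: 0.112
grip_force: 60.0
[0.58223562 0.00867554 0.19740786] 60.00087546184659 0.1075095099330939
[ 4.3 -1.4 41.4] [ 0.   0.  -0.1]
```

View pics/s2.png

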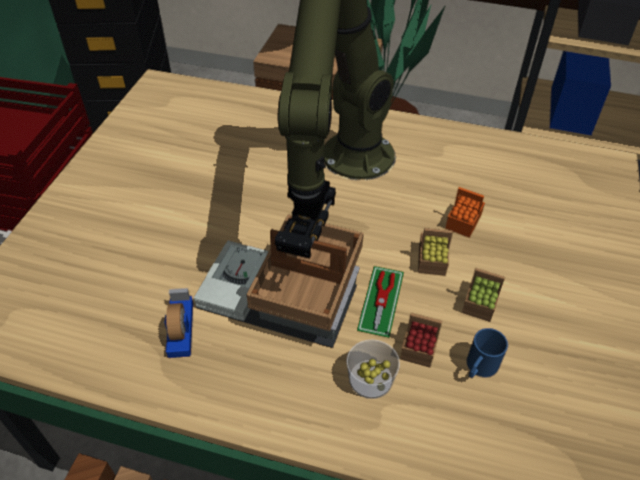

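The scene view shows the tote held level over the platform at (310,275) and the snips lengthwise on the mat at (381,298). I lower it.

```bash
python3 -m jog '[[[4,-1,12,0,0,0,3],[4,-1,24,0,0,0,3],[4,-1,33,0,0,0,3],[4,-1,37,0,0,0,3],[4,-1,40,0,0,0,3],[4,-1,42,0,0,0,3],[4,-1,43,0,0,0,3],[4,-1,43,0,0,0,3]]]' 60
```

```text
time: 13.15
position: [0.5808, 0.0119, 0.1558]
tool_rot: [2.268, 2.172, -0.003]
ft_force: [-7.1, -4.0, 6.1]
grip_width: 0.105
grip_force: 60.0
```

```bash
python3 -m jog '[[[0,0,-1,0,0,0,40],[0,0,-1,0,0,0,40],[0,0,-1,0,0,0,40],[0,0,-1,0,0,0,40],[0,0,-20,0,0,0,40],[0,0,-60,0,0,0,40],[0,0,-110,0,0,0,10],[-40,0,-130,0,0,0,3],[-80,0,-130,0,0,0,0],[-120,0,-130,0,0,0,0]]]' && python3 - <<'E'
from h import *
plan((.40,-.172,.27,0))
E
```

```text
time: 14.15
position: [0.5767, -0.1077, 0.2855]
tool_rot: [2.264, 2.174, 0.002]
ft_force: [0.5, -0.7, -0.5]
grip_width: 0.182
grip_force: 0.0
[ -71.5 -174.    15. ] [ 0.2  0.1 -2.3]
```

```bash
python3 -m jog '[[[-40,-45,0,0,0,-2,0],[-80,-90,0,0,0,-2,0],[-110,-125,0,0,0,-2,0],[-150,-140,10,0,0,-2,0],[-165,-140,25,0,0,-2,0],[-165,-140,25,0,0,-2,0],[-165,-140,25,0,0,-2,0]]]' && python3 - <<'E'
from h import *
print(ctrl.get_state()['position'])
d=grab('wrist','w3.png'); d=grab('top','t5.png')
C=cloud(d); Z=C[...,2]; m=(Z>.1)&(Z<.122)&(C[...,0]>.4)&(C[...,0]<.76)&(C[...,1]>-.12)&(C[...,1]<.15)
print(cv2.minAreaRect((C[m][:,:2]*1000).astype(np.float32)))
m=(Z>.18)&(Z<.2)&(C[...,0]>.4)&(C[...,0]<.76)&(C[...,1]>-.12)&(C[...,1]<.15)
print(cv2.minAreaRect((C[m][:,:2]*1000).astype(np.float32)))
E
```

```text
time: 14.85
position: [0.4294, -0.2653, 0.2589]
tool_rot: [-2.23, -2.212, -0.001]
ft_force: [1.0, 0.7, 0.3]
grip_width: 0.009
grip_force: 0.0
[ 0.42935118 -0.26526858  0.2588733 ]
((580.76171875, 15.006942749023438), (199.08934020996094, 267.3850402832031), 87.69061279296875)
((580.684326171875, 15.427574157714844), (178.9495086669922, 12.634384155273438), 87.53726196289062)
```

View pics/w3.png

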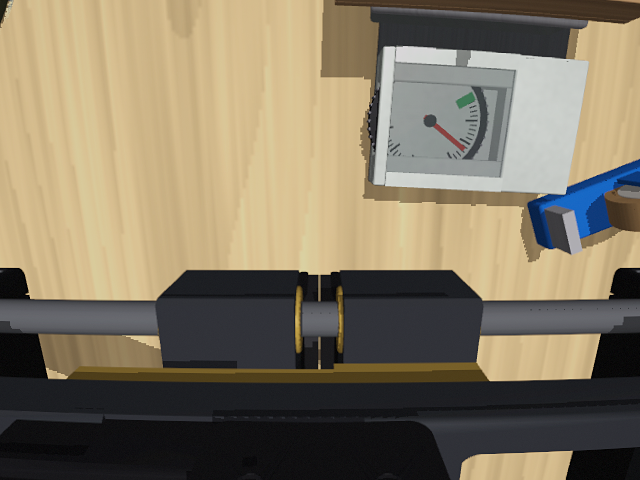

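The wrist view shows the dial axis at (430,121), the needle tip at (465,150), the green mark at (465,100) and the knurled rim at (371,123). The tote sits at (580.8,15.0) mm, so it is centred.

```bash
cat > dial.py <<'E'
from h import *
def dial(d=None, box=(395,60,505,180)):
    d=d or grab('wrist'); hsv=cv2.cvtColor(d['image'],cv2.COLOR_RGB2HSV); H,S,V=[hsv[...,i].astype(int) for i in range(3)]
    W=onplane(d,np.c_[np.tile(np.arange(640),480),np.repeat(np.arange(480),640)],.04).reshape(480,640,3)
    near=(np.hypot(W[...,0]-.538,W[...,1]+.175)<.065)
    g=near&(H>50)&(H<90)&(S>90); r=near&((H<8)|(H>172))&(S>110)
    G=W[g][:,:2].mean(0); P=W[r][:,:2]; c,u=P.mean(0),np.linalg.svd(P-P.mean(0))[2][0] if 0 else np.linalg.svd((P-P.mean(0)),full_matrices=False)[2][0]
    s=(P-c)@u; e=np.array([c+u*s.min(),c+u*s.max()]); 
    A=np.array([.5377,-.1755]); k=np.argmax(np.hypot(*(e-A).T)); tip,ax=e[k],e[1-k]
    print('green',G*1000,g.sum(),'tip',tip*1000,'other end',ax*1000,'len',np.linalg.norm(tip-ax)*1000)
    return G,tip,ax
if __name__=='__main__':
    d=grab('wrist'); dial(d)
    A=onplane(d,[[430,121]],.04)[0]; print('axis',A, 'rim',onplane(d,[[368,123]],.029),onplane(d,[[384,47],[372,183]],.046))
E
python3 dial.py; python3 -c "
from h import *
plan((.44,-.195,.20,-2.5),(.44,-.195,.015,-2.5))"
```

```text
green [ 570.70114364 -156.84027885] 153 tip [ 489.28770471 -147.66467155] other end [ 572.83969845 -202.11313707] len 99.72748395171392
axis [ 0.53849323 -0.17549351  0.04      ] rim [[ 0.47910191 -0.17698165  0.029     ]] [[ 0.49027355 -0.10971566  0.046     ]
 [ 0.48234456 -0.23532657  0.046     ]]
[69.2  9.1 59.7] [0.1 0.  2.3]
[ 69.3   8.9 244.7] [0.1 0.  2.3]
```

```bash
python3 -m jog '[[[35,5,30,0,0,1,0],[66,9,70,0,0,2.3,0],[66,9,115,0,0,2.3,0],[66,9,160,0,0,2.3,0],[66,9,200,0,0,2.3,0],[66,9,225,0,0,2.3,0],[66,9,242,0,0,2.3,0],[66,9,242,0,0,2.3,0],[66,9,242,0,0,2.3,0]]]' 20 && python3 -m jog '[[[0,8,0,0,0,0,0],[0,14,0,0,0,0,0],[0,18,0,0,0,0,0],[0,18,0,0,0,0,0]]]' && python3 -c "
from h import *
print(yang(),toolshift((.4655,-.199,.015)))"
```

```text
time: 15.9
position: [0.4397, -0.199, 0.0177]
tool_rot: [2.271, 2.17, 0.001]
ft_force: [0.5, -1.0, 0.3]
grip_width: 0.007
grip_force: 0.0
time: 16.3
position: [0.4579, -0.2007, 0.0177]
tool_rot: [2.272, 2.168, 0.001]
ft_force: [-0.5, -0.5, -0.1]
grip_width: 0.01
grip_force: 0.0
-2.6997844217466738 [2.04427953 7.4674591  2.69255723]
```

```bash
for i in 1; do python3 -m jog '[[[0,4,0,0,0,0,0],[0,6,0,0,0,0,0],[0,6,0,0,0,0,0]]]'; python3 -m jog '[[[0,1,0,0,0,0,0],[0,2,0,0,0,0,0],[0,2,0,0,0,0,0]]]';python3 -m jog '[[[0,1,0,0,0,0,0],[0,2,0,0,0,0,0],[0,2,0,0,0,0,0]]]'; done
```

```text
time: 16.6
position: [0.4629, -0.2009, 0.017]
tool_rot: [2.273, 2.168, 0.0]
ft_force: [-0.5, -0.5, 0.5]
grip_width: 0.005
grip_force: 0.0
time: 16.9
position: [0.4647, -0.201, 0.017]
tool_rot: [2.274, 2.168, -0.0]
ft_force: [0.2, 0.6, 1.2]
grip_width: 0.006
grip_force: 0.0
time: 17.2
position: [0.4668, -0.201, 0.0171]
tool_rot: [2.273, 2.168, 0.0]
ft_force: [0.2, -0.6, -0.2]
grip_width: 0.008
grip_force: 0.0
```

```bash
python3 -m jog '[[[0,1,0,0,0,0,0],[0,2,0,0,0,0,0],[0,2,0,0,0,0,0]]]'; python3 -m jog '[[[0,1,0,0,0,0,0],[0,1.5,0,0,0,0,0],[0,1.5,0,0,0,0,0]]]'
```

```text
time: 17.5
position: [0.4688, -0.2012, 0.0171]
tool_rot: [2.273, 2.168, 0.0]
ft_force: [0.6, 0.2, -0.2]
grip_width: 0.008
grip_force: 0.0
time: 17.8
position: [0.4702, -0.2012, 0.0171]
tool_rot: [2.273, 2.168, -0.0]
ft_force: [0.2, -0.5, -0.3]
grip_width: 0.005
grip_force: 0.0
```

```bash
python3 -m jog '[[[0,1,0,0,0,0,0],[0,1.5,0,0,0,0,0],[0,1.5,0,0,0,0,0]]]'; python3 -m jog '[[[0,1,0,0,0,0,0],[0,1.5,0,0,0,0,0],[0,1.5,0,0,0,0,0]]]';  python3 -m jog '[[[0,1,0,0,0,0,0],[0,1.5,0,0,0,0,0],[0,1.5,0,0,0,0,0]]]'
```

```text
time: 18.1
position: [0.4717, -0.2013, 0.017]
tool_rot: [2.273, 2.168, -0.0]
ft_force: [0.6, 0.4, 1.0]
grip_width: 0.002
grip_force: 0.0
time: 18.4
position: [0.4722, -0.2014, 0.0169]
tool_rot: [-2.273, -2.167, 0.002]
ft_force: [-3.8, 0.1, 3.4]
grip_width: 0.003
grip_force: 1.8
time: 18.7
position: [0.4725, -0.2022, 0.0168]
tool_rot: [-2.272, -2.166, 0.005]
ft_force: [-7.6, -0.5, 5.0]
grip_width: 0.008
grip_force: 3.4
```

```bash
python3 -m jog '[[[5,-1.8,0,0,0,0,0],[10,-2.8,0,0,0,0,0],[15,-3.4,0,0,0,0,0],[20,-3.5,0,0,0,0,0],[25,-3.5,0,0,0,0,0],[30,-3.5,0,0,0,0,0],[35,-3.5,0,0,0,0,0],[40,-3.5,0,0,0,0,0],[44,-3.3,0,0,0,0,0],[44,-3.3,0,0,0,0,0]]]'; python3 -m jog '[[[0,-10,0,0,0,0,0],[0,-20,0,0,0,0,0],[-30,-20,0,0,0,0,0],[-60,-20,0,0,0,0,0],[-90,-20,0,0,0,0,0],[-90,-20,0,0,0,0,0]]]'; python3 - <<'E'
from h import *
import dial
d=grab('wrist','w4.png'); dial.dial(d); dial.dial(grab('top','t6.png'))
E
```

```text
time: 19.7
position: [0.4718, -0.1568, 0.0168]
tool_rot: [-2.272, -2.166, 0.003]
ft_force: [-5.9, 1.3, 5.4]
grip_width: 0.012
grip_force: 3.1
time: 20.3
position: [0.4482, -0.2515, 0.0174]
tool_rot: [2.279, 2.158, -0.001]
ft_force: [-0.2, -0.7, -0.2]
grip_width: 0.005
grip_force: 0.0
green [ 566.4461574 -184.6584498] 339 tip [ 571.86541196 -203.10221781] other end [ 530.81527728 -171.80573075] len 51.61960538208995dial.py:7: RuntimeWarning: Mean of empty slice.
  G=W[g][:,:2].mean(0); P=W[r][:,:2]; c,u=P.mean(0),np.linalg.svd(P-P.mean(0))[2][0] if 0 else np.linalg.svd((P-P.mean(0)),full_matrices=False)[2][0]
  ret = um.true_divide(
Traceback (most recent call last):
  File "dial.py", line 7, in dial
    G=W[g][:,:2].mean(0); P=W[r][:,:2]; c,u=P.mean(0),np.linalg.svd(P-P.mean(0))[2][0] if 0 else np.linalg.svd((P-P.mean(0)),full_matrices=False)[2][0]
                                                                                                 ~~~~~~~~~~~~~~~~~~~~~~~~~~~~~~~~~~~~~~~~~~~~~~~~~~~^^^
IndexError: index 0 is out of bounds for axis 0 with size 0
```

View pics/w4.png

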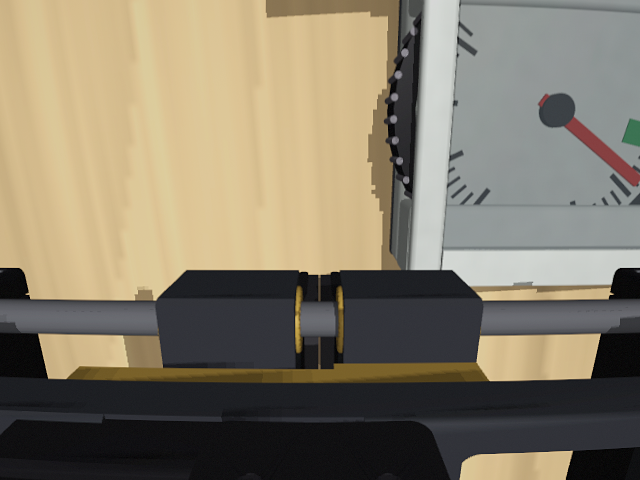

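The wrist view shows the mark partly cut off at (632,132) and the needle tip at (635,180). The mark still has about 0.36 rad to go, so one more stroke of about 21 mm.

```bash
python3 -m jog '[[[30,0,0,0,0,0,0],[59,0,0,0,0,0,0],[59.5,10,0,0,0,0,0],[59.5,16,0,0,0,0,0],[59.5,19,0,0,0,0,0],[59.5,20,0,0,0,0,0],[59.5,20,0,0,0,0,0]]]'
```

```text
time: 21.1
position: [0.4702, -0.1883, 0.0165]
tool_rot: [-2.273, -2.164, 0.004]
ft_force: [-4.9, 1.1, 3.9]
grip_width: -0.0
grip_force: 2.5
```

```bash
python3 -m jog '[[[4,-0.2,0,0,0,0,0],[8,-0.3,0,0,0,0,0],[12,-0.3,0,0,0,0,0],[16,-0.3,0,0,0,0,0],[19,-0.3,0,0,0,0,0],[21,-0.3,0,0,0,0,0],[21,-0.3,0,0,0,0,0]]]'; python3 -m jog '[[[0,-8,0,0,0,0,0],[0,-20,0,0,0,0,0],[-30,-20,-40,0,0,0,0],[-60,-10,-85,0,0,0,0],[-90,0,-130,0,0,0,0],[-100,0,-180,0,0,0,0],[-100,0,-180,0,0,0,0],[-100,0,-180,0,0,0,0]]]'; python3 - <<'E'
from h import *
import dial
d=grab('wrist','w5.png'); G,t,a=dial.dial(d); A=np.array([.5385,-.1755])
for n,p in (('mark',G),('tip',t),('needledir',t-a+A)): v=p-A; print(n,np.degrees(np.arctan2(-v[1],v[0])),np.linalg.norm(v))
E
```

```text
time: 21.8
position: [0.4709, -0.1675, 0.0166]
tool_rot: [-2.274, -2.165, 0.004]
ft_force: [-5.2, -0.1, 3.8]
grip_width: 0.004
grip_force: 2.7
time: 22.6
position: [0.4688, -0.268, 0.1993]
tool_rot: [2.271, 2.163, 0.002]
ft_force: [-1.1, 1.0, -1.1]
grip_width: 0.004
grip_force: 0.0
green [ 571.33878803 -197.32356773] 110 tip [ 572.16405643 -203.11319713] other end [ 531.47583479 -172.19810023] len 51.1006320559334
mark 33.60669216000631 0.03942910229594469
tip 39.360575770881184 0.043540295716470515
needledir 37.22773576350292 0.051100632055933404
```

View pics/w5.png

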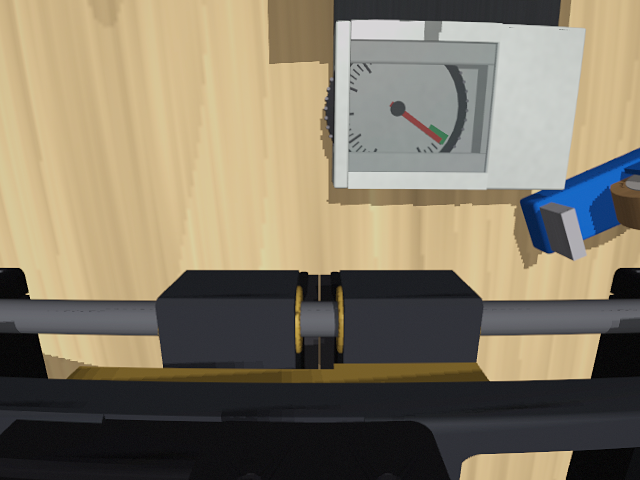

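```bash
python3 - <<'E'
from h import *
a=cv2.imread('pics/w5.png')[85:155,380:470]; d=grab('top'); b=cv2.cvtColor(d['image'],cv2.COLOR_RGB2BGR)[170:230,365:420]
a=cv2.resize(a,(450,350),interpolation=cv2.INTER_CUBIC); b=cv2.resize(b,(321,350),interpolation=cv2.INTER_CUBIC)
cv2.imwrite('pics/crop2.png',np.hstack([a,b]))
E
```

```text
(no output)
```

View pics/crop2.png

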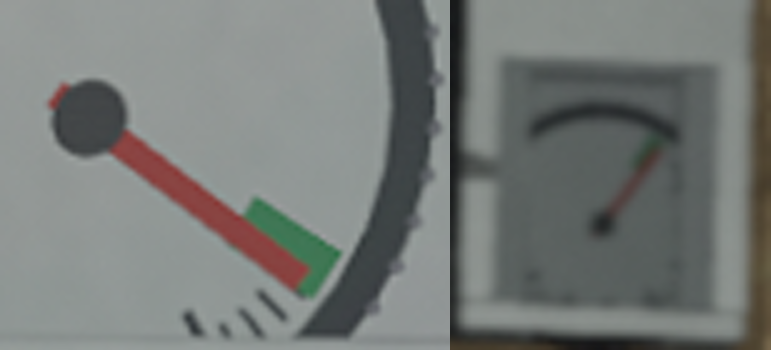

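The enlarged crop shows the needle at about 37.8° and the mark's centre line at about 33°. The mark is roughly 3.6 mm short: inside the limit, but tight. I add a small 4.5 mm stroke.

```bash
python3 -m jog '[[[40,-23,0,0,0,0,0],[85,-25,30,0,0,0,0],[85,-25,75,0,0,0,0],[85,-25,120,0,0,0,0],[85,-25,150,0,0,0,0],[85,-25,170,0,0,0,0],[85,-25,180,0,0,0,0],[85,-25,182,0,0,0,0],[85,-25,182,0,0,0,0]]]'; python3 -m jog '[[[0,12,0,0,0,0,0],[0,17,0,0,0,0,0],[0,19,0,0,0,0,0],[0,19,0,0,0,0,0]]]'
```

```text
time: 23.6
position: [0.4469, -0.1802, 0.0149]
tool_rot: [-2.273, -2.168, 0.0]
ft_force: [-0.2, -0.7, -0.3]
grip_width: 0.005
grip_force: 0.0
time: 24.0
position: [0.4669, -0.1816, 0.0155]
tool_rot: [2.273, 2.168, 0.001]
ft_force: [0.7, -0.7, 1.0]
grip_width: 0.008
grip_force: 0.0
```

```bash
python3 -m jog '[[[0,1.5,0,0,0,0,0],[0,3,0,0,0,0,0],[0,3.7,0,0,0,0,0],[0,3.7,0,0,0,0,0]]]'
```

```text
time: 24.4
position: [0.4697, -0.1817, 0.015]
tool_rot: [2.274, 2.168, -0.0]
ft_force: [-0.8, 0.0, -0.3]
grip_width: 0.004
grip_force: 0.0
```

```bash
python3 -m jog '[[[0,0.7,0,0,0,0,0],[0,1.4,0,0,0,0,0],[0,1.4,0,0,0,0,0]]]'; python3 -m jog '[[[1.5,0,0,0,0,0,0],[3,0,0,0,0,0,0],[4.7,0,0,0,0,0,0],[4.7,0,0,0,0,0,0]]]';  python3 -m jog '[[[0,-8,0,0,0,0,0],[0,-20,0,0,0,0,0],[-30,-20,-40,0,0,0,0],[-60,-10,-85,0,0,0,0],[-88,0,-130,0,0,0,0],[-90,0,-180,0,0,0,0],[-90,0,-180,0,0,0,0],[-90,0,-180,0,0,0,0]]]'; python3 - <<'E'
from h import *
d=grab('wrist','w6.png'); print(ctrl.get_state()['position'])
a=cv2.imread('pics/w6.png')[60:180,330:480]
cv2.imwrite('pics/crop3.png',cv2.resize(a,(750,600),interpolation=cv2.INTER_CUBIC))
E
```

```text
time: 24.7
position: [0.4701, -0.1818, 0.0148]
tool_rot: [-2.273, -2.167, 0.002]
ft_force: [-3.4, 0.6, 2.5]
grip_width: 0.01
grip_force: 1.7
time: 25.1
position: [0.4704, -0.1767, 0.0148]
tool_rot: [-2.272, -2.167, 0.002]
ft_force: [-5.1, -0.3, 2.4]
grip_width: 0.006
grip_force: 2.8
time: 25.9
position: [0.4682, -0.2675, 0.1973]
tool_rot: [2.27, 2.164, 0.002]
ft_force: [1.2, -0.8, -1.2]
grip_width: 0.0
grip_force: 0.0
[ 0.46698731 -0.26659745  0.19510471]
```

View pics/crop3.png

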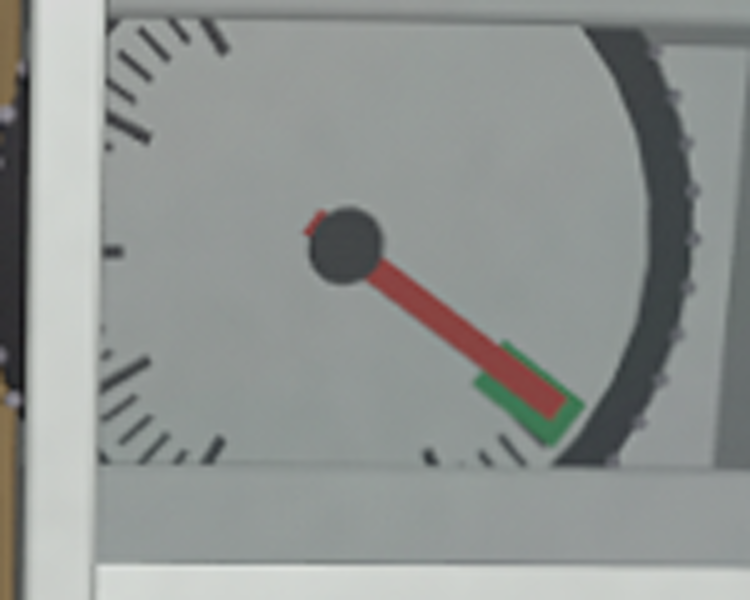

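The crop shows the needle tip lying centrally on the green mark, so the tare is set. Now the baskets: golden (217,273), green (168,235) and reddish (215,173). The orange one stays.

```bash
cat > bask.py <<'E'
from h import *
def bars(d=None):
    d=d or grab('top'); C=cloud(d); Z=C[...,2]; hsv=cv2.cvtColor(d['image'],cv2.COLOR_RGB2HSV)
    m=((Z>.095)&(Z<.13)&(C[...,1]>.2)&(C[...,0]>.1)).astype(np.uint8)
    n,l,st,c=cv2.connectedComponentsWithStats(m)
    for i in range(1,n):
        if st[i,4]<50: continue
        v,u=np.nonzero(l==i); P=onplane(d,np.c_[u,v],.116)[:,:2]*1000
        r=cv2.minAreaRect(P.astype(np.float32)); b=cv2.boxPoints(r); e=b[1]-b[0]; f=b[2]-b[1]; L=e if np.linalg.norm(e)>np.linalg.norm(f) else f
        yaw=(np.degrees(np.arctan2(L[1],L[0])))%180-90
        print('pix',np.round(c[i]),'ctr',np.round(r[0],1),'size',np.round(r[1]),'yaw',round(yaw,1),'z',np.median(Z[l==i]).round(3))
if __name__=='__main__': bars()
E
python3 bask.py; python3 -c "
from h import *
plan((.51,0,.30,4),(.364,.287,.22,7.8))"
```

```text
pix [210. 167.] ctr [635.5 299.9] size [74. 12.] yaw -3.6 z 0.114
pix [160. 231.] ctr [468.1 422.4] size [78. 10.] yaw -7.3 z 0.114
pix [232. 272.] ctr [360.6 237. ] size [10. 72.] yaw 9.1 z 0.114
pix [185. 338.] ctr [200.2 348.7] size [75.  9.] yaw -13.0 z 0.115
[ 267.9   31.1 -106. ] [-0.1 -0.  -6.7]
[ 547.7 -128.1  -25.7] [ -0.1  -0.  -10.5]
```

The golden basket has been knocked aside and is now at (360.6,237).

```bash
python3 -m jog '[[[30,3,-40,0,0,0,40],[70,8,-80,0,0,-2,40],[115,13,-106,0,0,-4,40],[160,18,-106,0,0,-6,40],[205,24,-106,0,0,-7,40],[250,30,-106,0,0,-7,40],[275,31,-106,0,0,-7,40],[275,31,-106,0,0,-7,40]]]' 40; python3 -c "
from h import *
plan((.3606,.237,.22,9.1))"
```

```text
time: 26.8
position: [0.5099, 0.0122, 0.299]
tool_rot: [-2.124, -2.31, 0.001]
ft_force: [-1.0, -0.3, 0.3]
grip_width: 0.456
grip_force: 0.0
[ 236.4 -129.6   79.9] [-0.2 -0.1 -4.3]
```

```bash
python3 -m jog '[[[40,-20,0,0,0,-2,50],[80,-42,10,0,0,-4,50],[120,-65,20,0,0,-4.3,50],[160,-88,40,0,0,-4.3,50],[200,-110,60,0,0,-4.3,50],[236,-129.5,80,0,0,-4.3,50],[236,-129.5,80,0,0,-4.3,50],[236,-129.5,80,0,0,-4.3,50]]]'; python3 bask.py; python3 - <<'E'
from h import *
s=ctrl.get_state(); p=s['position']; print(p)
d=grab('wrist'); C=cloud(d); m=(C[...,2]>.105)&(C[...,2]<.125)&(d['depth']>0)&(abs(C[...,0]-.36)<.05)&(abs(C[...,1]-.237)<.06)
P=C[m]*1000; print(m.sum(),cv2.minAreaRect(P[:,:2].astype(np.float32)) if m.sum() else '')
plan((.3606,.237,.086,9.1))
E
```

```text
time: 27.6
position: [0.3634, 0.2309, 0.2196]
tool_rot: [-2.048, -2.382, 0.004]
ft_force: [0.6, -0.9, -0.0]
grip_width: 0.57
grip_force: 0.0
pix [210. 167.] ctr [635.5 299.9] size [74. 12.] yaw -3.6 z 0.114
pix [153. 230.] ctr [469.7 435.5] size [51. 10.] yaw -6.8 z 0.115
pix [182. 337.] ctr [202.  355.6] size [61.  9.] yaw -13.0 z 0.115
[0.36445061 0.23036344 0.22020947]
1056 ((359.04583740234375, 236.6426239013672), (7.551004886627197, 71.9362564086914), 8.531112670898438)
[  7.4  -3.3 134.6] [-0.   0.  -0.7]
```

```bash
python3 -m jog '[[[4,-3,30,0,0,0,50],[7,-5,60,0,0,0,50],[7,-5,90,0,0,0,50],[7,-5,115,0,0,0,50],[7,-5,130,0,0,0,50],[7,-5,134,0,0,0,50],[7,-5,134,0,0,0,50],[7,-5,134,0,0,0,50]]]' && python3 -m jog '[[[0,0,0,0,0,0,3],[0,0,0,0,0,0,3],[0,0,0,0,0,0,3],[0,0,0,0,0,0,3],[0,0,0,0,0,0,3],[0,0,0,0,0,0,3],[0,0,0,0,0,0,3],[0,0,0,0,0,0,3]]]' 60 && python3 -m jog '[[[0,0,-10,0,0,0,3],[0,0,-40,0,0,0,3],[0,0,-80,0,0,0,3],[0,0,-120,0,0,0,3],[0,0,-160,0,0,0,3],[0,0,-190,0,0,0,3],[0,0,-200,0,0,0,3],[0,0,-200,0,0,0,3]]]' && python3 -c "
from h import *
a=np.radians(-2.4);c,s=np.cos(a),np.sin(a)
for x,y in ((-65,-45),(-65,45),(65,45)): print('slot',.5808+(c*x-s*y)/1e3,.015+(s*x+c*y)/1e3)
x,y=-65,-45; plan((.5808+(c*x-s*y)/1e3,.015+(s*x+c*y)/1e3,.286,-2.4))"
```

```text
time: 28.5
position: [0.3594, 0.238, 0.0878]
tool_rot: [2.05, 2.38, 0.002]
ft_force: [-0.4, -0.4, 0.4]
grip_width: 0.573
grip_force: 0.0
time: 29.3
position: [0.3587, 0.2382, 0.0871]
tool_rot: [2.049, 2.381, 0.001]
ft_force: [3.1, 0.2, -0.2]
grip_width: 0.085
grip_force: 60.0
time: 30.1
position: [0.3582, 0.2385, 0.2873]
tool_rot: [2.048, 2.382, 0.001]
ft_force: [-0.1, -0.6, -5.3]
grip_width: 0.085
grip_force: 60.0
slot 0.5139726116257602 -0.02723860986205065
slot 0.5177414204613882 0.0626824448468466
slot 0.6476273883742397 0.05723860986205065
[-286.1  114.3    1.4] [ 0. -0. 11.]
```

```bash
python3 -m jog '[[[-20,8,0,0,0,1,3],[-50,20,0,0,0,3,3],[-85,34,0,0,0,5,3],[-120,48,0,0,0,7,3],[-155,62,0,0,0,9,3],[-190,76,0,0,0,11,3],[-225,90,0,0,0,11,3],[-258,103,0,0,0,11,3],[-280,112,0,0,0,11,3],[-286,114,0,0,0,11,3]]]' 60 && python3 -m jog '[[[0,0,0,0,0,0,3],[0,0,20,0,0,0,3],[0,0,45,0,0,0,3]]]' && python3 -c "
from h import *
plan((.5139,-.0272,.160,-2.4),(.5139,-.0272,.151,-2.4))"
```

```text
time: 31.1
position: [0.5131, -0.0322, 0.2833]
tool_rot: [-2.27, -2.165, 0.006]
ft_force: [-1.1, -0.3, -5.4]
grip_width: 0.085
grip_force: 60.0
time: 31.4
position: [0.5135, -0.0261, 0.2414]
tool_rot: [2.266, 2.176, 0.001]
ft_force: [0.5, 0.1, -5.6]
grip_width: 0.087
grip_force: 60.0
[-1.2  0.4 81.4] [ 0.  -0.   0.1]
[-1.2  0.4 90.4] [ 0.  -0.   0.1]
```

```bash
python3 -m jog '[[[-1,0,25,0,0,0,3],[-1,0,50,0,0,0,3],[-1,0,68,0,0,0,3],[-1,0,78,0,0,0,3],[-1,0,84,0,0,0,3],[-1,0,88,0,0,0,3],[-1,0,89,0,0,0,3],[-1,0,89,0,0,0,3]]]' 60
```

```text
time: 32.2
position: [0.5141, -0.0286, 0.1536]
tool_rot: [2.267, 2.173, 0.001]
ft_force: [0.5, 0.6, -6.0]
grip_width: 0.079
grip_force: 60.0
```

```bash
python3 -m jog '[[[0,0,1,0,0,0,3],[0,0,2,0,0,0,3],[0,0,2.5,0,0,0,3],[0,0,2.5,0,0,0,3]]]' 60; python3 -m jog '[[[0,0,0,0,0,0,30],[0,0,0,0,0,0,30],[0,0,0,0,0,0,30],[0,0,0,0,0,0,30],[0,0,-15,0,0,0,30],[0,0,-45,0,0,0,30],[0,0,-90,0,0,0,30],[0,0,-140,0,0,0,40],[0,0,-140,0,0,0,40]]]'; python3 bask.py;  python3 - <<'E'
from h import *
d=grab('scene','s3.png')
plan((.4695,.425,.25,-7))
E
```

```text
time: 32.6
position: [0.5144, -0.0287, 0.1515]
tool_rot: [2.267, 2.173, 0.002]
ft_force: [-0.1, -0.3, 1.3]
grip_width: 0.086
grip_force: 60.0
time: 33.5
position: [0.5173, -0.0282, 0.2988]
tool_rot: [2.26, 2.167, 0.012]
ft_force: [-0.2, 0.4, 0.6]
grip_width: 0.429
grip_force: 0.0
pix [210. 167.] ctr [635.7 299.9] size [73. 13.] yaw -0.4 z 0.114
pix [160. 231.] ctr [468.3 423.4] size [76. 10.] yaw -7.3 z 0.115
pix [185. 338.] ctr [200.3 348.6] size [75.  9.] yaw -13.2 z 0.115
[451.3 -64.3  42.1] [0.2 0.  4.6]
```

View pics/s3.png

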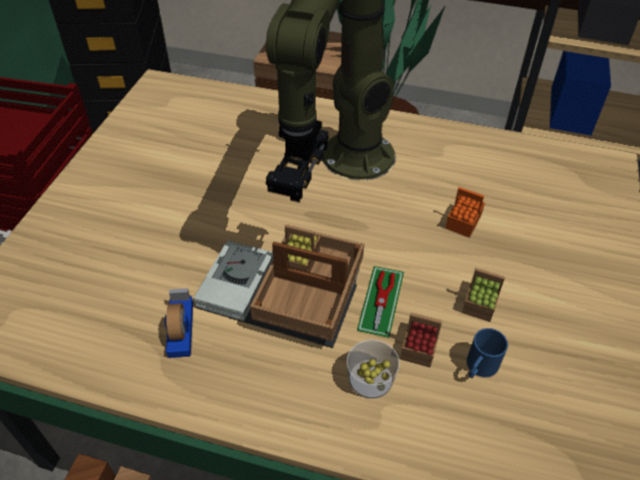

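The scene view shows the golden basket upright in the tote's near bay at (300,247). Next is green.

```bash
python3 -m jog '[[[45,-6,0,0,0,1,50],[90,-13,0,0,0,2,50],[135,-19,0,0,0,3,50],[180,-26,0,0,0,4,50],[225,-32,5,0,0,4.6,50],[270,-39,10,0,0,4.6,50],[315,-45,20,0,0,4.6,50],[360,-51,30,0,0,4.6,50],[400,-57,40,0,0,4.6,50],[415,-59,42,0,0,4.6,50]]]' && python3 - <<'E'
from h import *
s=ctrl.get_state(); p=s['position']; print(p)
d=grab('wrist'); C=cloud(d); m=(C[...,2]>.105)&(C[...,2]<.125)&(d['depth']>0)&(abs(C[...,0]-.468)<.05)&(abs(C[...,1]-.423)<.06)
P=C[m]*1000; r=cv2.minAreaRect(P[:,:2].astype(np.float32)) if m.sum() else ''; print(m.sum(),r)
plan((r[0][0]/1e3,r[0][1]/1e3,.15,-7),(r[0][0]/1e3,r[0][1]/1e3,.086,-7))
E
```

```text
time: 34.6
position: [0.4685, 0.3922, 0.2456]
tool_rot: [-2.344, -2.087, 0.006]
ft_force: [-0.4, -0.3, 1.3]
grip_width: 0.576
grip_force: 0.0
[0.46846609 0.39222427 0.24563185]
920 ((467.63623046875, 425.55029296875), (72.23291015625, 7.360503196716309), 83.03695678710938)
[32.  -3.7 95.8] [-0.3 -0.   0.4]
[ 31.9  -3.3 159.8] [-0.3 -0.   0.4]
```

```bash
python3 -m jog '[[[28,-3,20,0,0,0.4,50],[32,-3.5,50,0,0,0.4,50],[32,-3.5,90,0,0,0.4,50],[32,-3.5,125,0,0,0.4,50],[32,-3.5,145,0,0,0.4,50],[32,-3.5,158,0,0,0.4,50],[32,-3.5,159,0,0,0.4,50],[32,-3.5,159,0,0,0.4,50]]]' && python3 -m jog '[[[0,0,0,0,0,0,3],[0,0,0,0,0,0,3],[0,0,0,0,0,0,3],[0,0,0,0,0,0,3],[0,0,0,0,0,0,3],[0,0,0,0,0,0,3],[0,0,0,0,0,0,3],[0,0,0,0,0,0,3]]]' 60 && python3 -m jog '[[[0,0,-10,0,0,0,3],[0,0,-40,0,0,0,3],[0,0,-80,0,0,0,3],[0,0,-120,0,0,0,3],[0,0,-160,0,0,0,3],[0,0,-190,0,0,0,3],[0,0,-200,0,0,0,3],[0,0,-200,0,0,0,3]]]' && python3 -c "
from h import *
plan((.5177,.0627,.286,-2.4))"
```

```text
time: 35.45
position: [0.473, 0.4206, 0.09]
tool_rot: [2.361, 2.073, 0.001]
ft_force: [-0.7, 0.2, 1.0]
grip_width: 0.571
grip_force: 0.0
time: 36.25
position: [0.4718, 0.4207, 0.0891]
tool_rot: [-2.359, -2.073, 0.002]
ft_force: [-2.4, 0.1, -0.3]
grip_width: 0.085
grip_force: 59.9
time: 37.05
position: [0.4734, 0.4208, 0.2905]
tool_rot: [2.361, 2.072, 0.003]
ft_force: [-0.0, 0.2, -5.1]
grip_width: 0.089
grip_force: 59.9
[-349.3   90.4    4.2] [ 0.1 -0.1 -5.1]
```

```bash
python3 -m jog '[[[-20,5,0,0,0,-1,3],[-55,14,0,0,0,-2,3],[-95,24,0,0,0,-3,3],[-135,35,0,0,0,-4,3],[-175,45,0,0,0,-5,3],[-215,55,0,0,0,-5,3],[-255,66,0,0,0,-5,3],[-295,76,0,0,0,-5,3],[-330,85,0,0,0,-5,3],[-353,90.4,0,0,0,-5,3]]]' 60 && python3 -m jog '[[[0,0,0,0,0,0,3],[0,0,0,0,0,0,3],[0,0,10,0,0,0,3],[0,0,25,0,0,0,3]]]' && python3 -c "
from h import *
plan((.5175,.0582,.160,-2.4),(.5175,.0582,.153,-2.4))"
```

```text
time: 38.05
position: [0.5158, 0.054, 0.2867]
tool_rot: [-2.272, -2.167, 0.007]
ft_force: [-0.7, -0.8, -6.0]
grip_width: 0.092
grip_force: 60.0
time: 38.45
position: [0.5167, 0.0605, 0.2636]
tool_rot: [2.265, 2.177, 0.001]
ft_force: [0.4, 0.4, -5.6]
grip_width: 0.086
grip_force: 59.9
[ -2.3   0.8 103.6] [ 0.  -0.   0.1]
[ -2.3   0.8 110.6] [ 0.  -0.   0.1]
```

```bash
python3 -m jog '[[[-2,0.5,25,0,0,0,3],[-2,0.5,55,0,0,0,3],[-2,0.5,78,0,0,0,3],[-2,0.5,92,0,0,0,3],[-2,0.5,101,0,0,0,3],[-2,0.5,106,0,0,0,3],[-2,0.5,109,0,0,0,3],[-2,0.5,111,0,0,0,3],[-2,0.5,111,0,0,0,3]]]' 60
```

```text
time: 39.35
position: [0.5175, 0.0569, 0.154]
tool_rot: [2.267, 2.173, 0.001]
ft_force: [-0.4, -0.4, -5.1]
grip_width: 0.085
grip_force: 59.9
```

```bash
python3 -m jog '[[[0,0,1,0,0,0,3],[0,0,2,0,0,0,3],[0,0,2.5,0,0,0,3],[0,0,2.5,0,0,0,3]]]' 60; python3 -m jog '[[[0,0,0,0,0,0,30],[0,0,0,0,0,0,30],[0,0,0,0,0,0,30],[0,0,0,0,0,0,30],[0,0,-15,0,0,0,30],[0,0,-45,0,0,0,30],[0,0,-90,0,0,0,30],[0,0,-140,0,0,0,40],[0,0,-140,0,0,0,40]]]'; python3 bask.py;  python3 - <<'E'
from h import *
plan((.635,.30,.25,-2))
E
```

```text
time: 39.75
position: [0.5174, 0.0569, 0.1517]
tool_rot: [2.267, 2.173, 0.0]
ft_force: [-3.0, 0.5, 2.0]
grip_width: 0.084
grip_force: 60.0
time: 40.65
position: [0.5208, 0.0582, 0.299]
tool_rot: [2.261, 2.168, 0.014]
ft_force: [0.3, 0.9, -0.4]
grip_width: 0.429
grip_force: 0.0
pix [210. 167.] ctr [635.5 299.9] size [74. 12.] yaw -3.6 z 0.114
pix [185. 338.] ctr [200.5 348.9] size [75.  9.] yaw -12.8 z 0.115
[247.  105.   46.5] [ 0.5  0.  -0.4]
```

```bash
python3 -m jog '[[[38,17,0,0,0,0,50],[78,34,0,0,0,0,50],[116,51,5,0,0,0,50],[155,68,15,0,0,0,50],[190,84,30,0,0,0,50],[218,105,46,0,0,0,50],[218,105,46,0,0,0,50],[218,105,46,0,0,0,50]]]' && python3 - <<'E'
from h import *
s=ctrl.get_state(); p=s['position']; print(p,yang())
d=grab('wrist'); C=cloud(d); m=(C[...,2]>.105)&(C[...,2]<.125)&(d['depth']>0)&(abs(C[...,0]-.635)<.05)&(abs(C[...,1]-.30)<.06)
P=C[m]*1000; r=cv2.minAreaRect(P[:,:2].astype(np.float32)) if m.sum() else ''; print(m.sum(),r)
plan((r[0][0]/1e3,r[0][1]/1e3,.086,-3))
E
```

```text
time: 41.5
position: [0.6304, 0.2707, 0.2432]
tool_rot: [-2.265, -2.174, 0.005]
ft_force: [0.3, -0.2, -0.2]
grip_width: 0.569
grip_force: 0.0
[0.63044188 0.27066912 0.24323764] -2.32830449873272
958 ((636.9326171875, 300.58380126953125), (70.70611572265625, 7.790800094604492), 87.81119537353516)
[ 31.1   4.9 158.6] [-0.1  0.   0.6]
```

```bash
python3 -m jog '[[[28,5,20,0,0,0,50],[32,5,50,0,0,0,50],[32,5,90,0,0,0,50],[32,5,125,0,0,0,50],[32,5,145,0,0,0,50],[32,5,156,0,0,0,50],[32,5,158,0,0,0,50],[32,5,158,0,0,0,50]]]' && python3 -m jog '[[[0,0,0,0,0,0,3],[0,0,0,0,0,0,3],[0,0,0,0,0,0,3],[0,0,0,0,0,0,3],[0,0,0,0,0,0,3],[0,0,0,0,0,0,3],[0,0,0,0,0,0,3],[0,0,0,0,0,0,3]]]' 60 && python3 -m jog '[[[0,0,-10,0,0,0,3],[0,0,-40,0,0,0,3],[0,0,-80,0,0,0,3],[0,0,-120,0,0,0,3],[0,0,-160,0,0,0,3],[0,0,-190,0,0,0,3],[0,0,-200,0,0,0,3],[0,0,-200,0,0,0,3]]]' && python3 -c "
from h import *
plan((.6476,.035,.286,-2.4))"
```

```text
time: 42.35
position: [0.6384, 0.3016, 0.0886]
tool_rot: [2.268, 2.172, 0.003]
ft_force: [0.3, 0.7, 0.4]
grip_width: 0.577
grip_force: 0.0
time: 43.15
position: [0.6382, 0.302, 0.087]
tool_rot: [2.268, 2.173, 0.001]
ft_force: [1.9, 0.5, -1.7]
grip_width: 0.085
grip_force: 60.0
time: 43.95
position: [0.6374, 0.3026, 0.2878]
tool_rot: [2.267, 2.174, 0.001]
ft_force: [0.7, -0.3, -5.5]
grip_width: 0.084
grip_force: 60.0
[-266.9   21.4    1.6] [ 0. -0.  0.]
```

```bash
python3 -m jog '[[[-15,1,0,0,0,0,3],[-40,3,0,0,0,0,3],[-75,6,0,0,0,0,3],[-110,9,0,0,0,0,3],[-145,12,0,0,0,0,3],[-180,15,0,0,0,0,3],[-215,18,0,0,0,0,3],[-245,20,0,0,0,0,3],[-264,21.4,0,0,0,0,3],[-267,21.4,0,0,0,0,3]]]' 60 && python3 -m jog '[[[0,0,0,0,0,0,3],[0,0,0,0,0,0,3],[0,0,10,0,0,0,3],[0,0,25,0,0,0,3]]]' && python3 -c "
from h import *
plan((.6473,.035,.153,-2.4))"
```

```text
time: 44.95
position: [0.6469, 0.0287, 0.2834]
tool_rot: [-2.274, -2.166, 0.01]
ft_force: [-0.4, -0.6, -5.4]
grip_width: 0.085
grip_force: 60.0
time: 45.35
position: [0.6479, 0.0362, 0.2618]
tool_rot: [2.265, 2.176, 0.002]
ft_force: [0.3, -0.5, -5.8]
grip_width: 0.084
grip_force: 60.0
[ -1.3  -0.7 108.8] [ 0.1 -0.   0.1]
```

```bash
python3 -m jog '[[[-1,-0.5,25,0,0,0,3],[-1,-0.5,55,0,0,0,3],[-1,-0.5,78,0,0,0,3],[-1,-0.5,92,0,0,0,3],[-1,-0.5,101,0,0,0,3],[-1,-0.5,107,0,0,0,3],[-1,-0.5,110,0,0,0,3],[-1,-0.5,112,0,0,0,3],[-1,-0.5,112,0,0,0,3]]]' 60; python3 -m jog '[[[0,0,1,0,0,0,3],[0,0,2,0,0,0,3],[0,0,2,0,0,0,3]]]' 60
```

```text
time: 46.25
position: [0.6476, 0.0335, 0.1507]
tool_rot: [2.267, 2.173, 0.001]
ft_force: [0.0, -0.5, -6.3]
grip_width: 0.085
grip_force: 60.0
time: 46.55
position: [0.6478, 0.0335, 0.1491]
tool_rot: [2.267, 2.173, 0.002]
ft_force: [-0.6, -0.5, 0.9]
grip_width: 0.087
grip_force: 60.0
```

Contact is confirmed. I release, lift and move clear to check.

```bash
python3 -m jog '[[[0,0,0,0,0,0,30],[0,0,0,0,0,0,30],[0,0,0,0,0,0,30],[0,0,0,0,0,0,30],[0,0,-15,0,0,0,30],[0,0,-45,0,0,0,30],[0,0,-90,0,0,0,30],[0,0,-140,0,0,0,40],[0,0,-140,0,0,0,40]]]' && python3 -m jog '[[[-45,-10,0,0,0,0,40],[-90,-20,0,0,0,0,40],[-135,-30,0,0,0,0,40],[-180,-50,0,0,0,0,40],[-225,-80,0,0,0,0,40],[-270,-110,0,0,0,0,40],[-310,-140,0,0,0,0,40],[-330,-150,0,0,0,0,40],[-330,-150,0,0,0,0,40],[-330,-150,0,0,0,0,40]]]' && python3 - <<'E'
from h import *
d=grab('top'); C=cloud(d); Z=C[...,2]; box=(C[...,0]>.4)&(C[...,0]<.76)&(C[...,1]>-.11)&(C[...,1]<.15)
for lo,hi in ((.098,.12),(.165,.181),(.182,.2)):
    m=(box&(Z>lo)&(Z<hi)).astype(np.uint8); n,l,st,c=cv2.connectedComponentsWithStats(m)
    for i in range(1,n):
        if st[i,4]>40: print(lo,st[i,4],np.round(c[i]),cv2.minAreaRect((C[l==i][:,:2]*1000).astype(np.float32)))
b=cv2.cvtColor(d['image'],cv2.COLOR_RGB2BGR)[100:300,150:450]
cv2.imwrite('pics/crop4.png',cv2.resize(b,(780,520),interpolation=cv2.INTER_CUBIC))
print(ctrl.get_state()['position'])
E
```

```text
time: 47.45
position: [0.6503, 0.0351, 0.2974]
tool_rot: [2.262, 2.168, 0.017]
ft_force: [1.1, 0.3, 0.6]
grip_width: 0.432
grip_force: 0.0
time: 48.45
position: [0.4833, -0.2903, 0.2887]
tool_rot: [2.269, 2.172, 0.001]
ft_force: [-0.4, 0.6, 0.3]
grip_width: 0.462
grip_force: 0.0
0.098 2121 [320. 196.] ((580.8118896484375, 14.938140869140625), (198.56443786621094, 267.9951171875), 87.7612533569336)
0.098 223 [313. 172.] ((623.5040283203125, 35.281497955322266), (73.06627655029297, 40.98450469970703), 88.58324432373047)
0.098 219 [302. 197.] ((551.1163330078125, 61.69041061401367), (72.74052429199219, 34.53207778930664), 88.93370056152344)
0.098 204 [337. 198.] ((547.569580078125, -30.259265899658203), (74.46923065185547, 33.717742919921875), 88.52045440673828)
0.165 112 [312. 155.] ((647.4364013671875, 33.97929000854492), (70.02012634277344, 11.13941478729248), 86.86566162109375)
0.165 152 [314. 182.] ((580.4827880859375, 29.128379821777344), (148.41729736328125, 11.187124252319336), 88.3805160522461)
0.165 102 [300. 206.] ((516.9213256835938, 62.81041717529297), (71.17089080810547, 9.701347351074219), 87.80854034423828)
0.165 109 [338. 207.] ((514.0499877929688, -29.33031463623047), (73.6285171508789, 9.10065746307373), 88.20922088623047)
0.182 87 [304. 180.] ((581.5844116210938, 57.36874008178711), (95.9317398071289, 9.372072219848633), 88.07099914550781)
[ 0.48406482 -0.288902    0.28867164]
```

View pics/crop4.png

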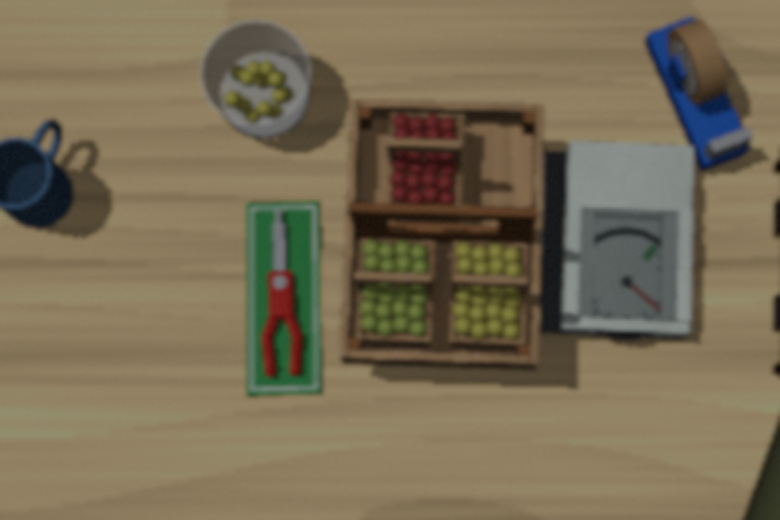

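The crop shows all three baskets upright in the tote: reddish (425,155), green (395,285) and golden (487,285). The snips lie lengthwise on the mat, the dial mark is unchanged at (650,252), and the tub, mug and tape stand are untouched. I hand in.

```bash
python3 -m jog '[[[0,0,0,0,0,0,40],[0,0,0,0,0,0,40],[0,0,0,0,0,0,40]]]' && python3 -c "
from bench import ctrl
print(ctrl.close_job())"
```

```text
time: 48.8
position: [0.484, -0.2889, 0.2881]
tool_rot: [2.266, 2.176, 0.0]
ft_force: [-0.5, -0.7, 0.6]
grip_width: 0.461
grip_force: 0.0
the job is handed in; nothing more can be done
None
```

The job is handed in at 48.8 s, with no verdict returned: snips lengthwise on the mat, tote centred on the scale, dial zeroed under the needle, and all three baskets present (golden, green, reddish) upright in the tote.

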